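# Open the board test fixture and hold its lid up

## Task

Open the white board test fixture and hold its lid up so that the board under it can be reached. First try the lid with a gentle tug on its black bar, before touching the latch, because the hook latch on the front may or may not have caught; if it has, swing the latch forward to free the lid without forcing it. Then lift the lid to about forty degrees and finish with the gripper still holding it there, since its worn hinge lets it fall shut; leave the tools and parts round it where they lie.

Things in the scene. Friction and masses are not known exactly. Their poses are not given: they have to be found in the camera images.
- test_fixture: the board test fixture, a low white box 182 x 210 mm, fixed on the bench. Origin: under its middle, on the bench; x points to its back (away from the robot), y to its left, z up. In this frame the base's front face is at x = -0.069; the lid turns about the line along y through x = 0.082, z = 0.070, the latch about the line along y through x = -0.078, z = 0.035, in the middle of the front
- lid_hinge (a joint): angle of the lid in rad: 0 closed, growing as its front edge rises, stop at 1.66. The hinge is worn: released, the lid falls shut. Lifting it at the bar takes 2 to 3 N; if the latch has caught, the bar rises about 2 mm and then stops dead
- lid_bar (a point): centre of the black bar along the top of the lid's front edge: 104 mm long (fixture's y), 15 mm wide (x), its top 5 mm above this point and 96 mm above the bench when closed. Under its middle 40 mm is a gap of 9 mm; its ends (20 to 52 mm either side of the middle) are solid down to the lid, 14 mm below this point. The axes turn with the lid and equal the fixture's when it is closed
- latch_tip (a point): middle of the top end of the upright steel latch plate in the middle of the fixture's front. The plate is 17 mm wide (y), 3 mm thick (x), 45 mm long from its hinge line to this point. A red thumb tab of the same width points 12 mm forward and 4 mm up from here, a hook nose 8 mm back over a keeper ledge on the lid. This point moves and turns with the latch
- test_fixture_lid: the lid, a white plate 139 x 210 x 10 mm, its top 77 mm above the bench when closed; opens front edge up and back. Its body frame is the fixture's when closed (the origin is not on the lid)
- test_fixture_latch: the hook latch, no spring. It starts upright or leaning forward by up to 0.12 rad; this does not tell surely whether its nose has hold of the lid. Its top swings forward and down to 1.05 rad on a tight hinge (1.5 N at the tip) and stays where it is put; from 0.3 rad on it is well clear of the lid. Its body frame is the fixture's when upright (the origin is not on the latch)
- board_green: bystander: green circuit board 58 x 94 x 16 mm lying to the right of the fixture
- rf_module: bystander: silvery milled module 48 x 100 x 24 mm lying to the left of the fixture
- pliers_long: bystander: pliers with red grips, 189 x 54 x 12 mm, at the right
- cutters: bystander: side cutters with blue grips, 158 x 54 x 12 mm, at the right
- driver_red: bystander: long screwdriver with a red handle, 216 x 27 x 24 mm, at the left
- driver_yellow: bystander: short screwdriver with a yellow handle, 172 x 23 x 20 mm, at the left
- coax_1: bystander: silvery coaxial adapter 20 x 45 x 17 mm, near the bench's front edge at the left
- coax_3: bystander: brass-coloured coaxial adapter 18 x 34 x 16 mm, near the bench's front edge at the right

How it is judged:
By the outcome, as a careful person would: the job done as asked, in the order asked, and still so for the second after the job is handed in, while the arm keeps its last pose, push and grip.
It also fails if it takes over 54 s, if anything falls off the work surface, if the arm or the gripper's body presses on something with over 40 N, if the wrist force passes 120 N, or if a joint passes its speed limit or range.

## Robot

A 6-joint arm with a two-finger parallel gripper is mounted at the origin on a cart in front of the work surface, level with it; the furniture and walls round the work are solid. World frame = base frame: x ahead of the robot, y to its left, z up, the work surface at z = 0. Lengths are in m, angles in rad, forces in N, time in s.
With the tool pointing down it reaches from about 0.275 to 0.875 m from the base axis. Payload 12.5 kg.
Tool frame: the origin (TCP) lies midway between the tips of the shut fingers; the grasp point (between the pads) lies 19 mm behind it; z points along the fingers, y is the line along which they close (so a half turn about z gives the same grasp; the last joint's range is limited). The gripper opens to 85 mm and grips with 20 to 120 N. Pads are 22 mm wide; open, the fingers measure 114 mm over their backs; the gripper's body (76 mm by 85 mm) begins 54 mm behind the grasp point. The pads swing forward as they close: fully open they stand 13 mm farther back than shut.
Start: joints at [-1.213, 0.351, 1.652, -0, 1.139, -0.085], TCP at [0.236, -0.497, 0.231] pointing down, gripper open.
Joint ranges: [-2.75, 2.75], [-0.79, 2.1], [0.01, 2.65], [-1.57, 4.71], [0.07, 3.14], [-2.87, 2.87]. Speed limits (rad/s): [2.22, 2.22, 2.79, 3.14, 3.14, 3.14].

## Interface

Orientations are given as a unit quaternion [w, x, y, z].
In Python, from rig import robot gives the robot as it stands. The module is installed in compiled form; this text tells all that it offers.
- The arm moves only by the tool arm_command, never from a script. Its argument "series" is a list of rows, each an object of numbers: "tx", "ty", "tz": the shift along the tool's x, y, z each as a share of 40 cm, from -1 to 1; "rx", "ry", "rz": the turn, a rotation vector about the tool's x, y, z each as a share of 60 degrees, from -1 to 1; "gripper": the closure, from -1 (fully open) to 1 (shut), so that 0 is half open. A call has 1 to 8 rows; each row shifts and turns the commanded pose from where the row before left it, along the tool's axes as they then stand; what a row does not reach is not made up. A row lasts 1/10 s, in which the tool goes at most 50 mm and 8.59 degrees, less where a joint would pass 70% of its speed; a pose out of reach is approached as far as the arm can. A call with a number of a shift or a turn outside -1 to 1 is refused whole. A call with a gripper value outside its range is refused whole. The fingers move at their own pace and stop on an object; "newtons" is the grip in N (left out, the last holds). Time passes only in rows, so rows that do not move let the fingers close. It gives the time, the measured TCP pose, the force, the opening and the grip force at its end, in the units of the state.
- robot.get_obs(): the state, without advancing time (a new reading comes with each control period).
- robot.snapshot(name): name is "side" or "top" or "wrist"; returns (picture, depth): 420x560x3 uint8, blue, green, red; 420x560 float32, m along the optical axis (not along the pixel's ray), 0 where there is no reading.
- robot.get_calibration(name): a dict with "fovy" (degrees; the focal length in pixels is half the picture's height over the tangent of half this angle, whatever the lens; pixels are square), "cx", "cy" (the principal point, pixels), "pose" (4x4, takes a point from camera to world coordinates); the wrist camera has in their place "tool_from_camera" (4x4, takes a point from camera to tool coordinates, whose origin is the TCP and whose axes are the flange's). Camera axes: x right, y down, z forward; pixel columns grow to the right and rows downward; lengths in m; the calibration is good to about 2 mm. A picture is of the moment at which its call begins: read the wrist's pose just before it. get_calibration takes no time and is no camera call.
- robot.close_job(): hands the job in; it is judged then, once.
Trained networks look in the newest picture that a camera, given by its name, has taken for a name from the list of things; names that differ only in an ending like _2 or _b are one class to them, and where a whole thing is asked for, a point or a joint stands for the part that bears it (a point fixed in the world has none). Each returns a list of dicts, best first, with "score" (0 to 1); they miss things now and then, are a little off and sometimes report something else, mostly with a low value. They report only what shows in the picture. A call takes as long as a camera call.
- robot.find_in(label, camera): "xy" ([column, row] in pixels, amid what is visible of it).
- robot.outline_of(label, camera): "region" (420x560 bool, what is visible of it) and "xy" ([column, row] in pixels, amid what is visible of it).
The state is a dict: "time": time; "joint_pos": joint angles; "qvel": joint speeds; "tau": joint torques, N m; "ee_pos": TCP position; "tcp_rot": TCP orientation; "ft_force": force on the tool from outside, world axes, zero at the start; "torque": the same for the moment, N m; "opening": opening from 0.0 (shut) to 1.0 (fully open); "grasp_force": force on a finger pad.
Only numpy, scipy, OpenCV 4.12 (cv2) and the standard library are available. Lean on these libraries where they do the work, as an engineer would, in place of code of your own. Each camera call takes 0.05 s, during which the arm holds its last target. There are 200 camera calls.

## Working session

There is one attempt and no reset: what is moved stays moved. The work goes in short steps, Python scripts to look and compute and a tool call to move; the robot and the scene stay as the last step left them, time stands still between calls to the robot, and variables do not carry over. Pictures are saved under pics/ and viewed, at most 10 in all, crops included, and the job is handed in when it is done.

Besides the shell and the picture viewer there is one more tool, called after "Request:" as a command line: name --argument value ..., lists and objects as JSON in quotes. arm_command: Moves the arm, as the interface text tells. Shift numbers are shares of 40 cm and turn numbers shares of 60 degrees, none past 1 either way. Its arguments: {"type":"object","properties":{"series":{"type":"array"},"newtons":{"type":"number"}},"required":["series"]}

```bash
mkdir -p pics; cat > h.py <<'E'
import numpy as np, cv2
from rig import robot
from scipy.spatial.transform import Rotation as R
def rot(q): return R.from_quat([q[1],q[2],q[3],q[0]])
def cam(n):
    c=robot.get_calibration(n); 
    if 'pose' in c: return c,np.array(c['pose'])
    o=robot.get_obs(); T=np.eye(4); T[:3,:3]=rot(o['tcp_rot']).as_matrix(); T[:3,3]=o['ee_pos']
    return c,T@np.array(c['tool_from_camera'])
def cloud(n,d,c,P):
    f=210/np.tan(np.radians(c['fovy'])/2)
    v,u=np.mgrid[:420,:560]
    p=np.stack([(u-c['cx'])/f*d,(v-c['cy'])/f*d,d],-1)
    return p@P[:3,:3].T+P[:3,3]
E
python3 - <<'E'
from h import *
ims=[]
for n in ['top','side']:
    c,P=cam(n); im,d=robot.snapshot(n); cv2.imwrite(f'pics/{n}1.png',im)
    W=cloud(n,d,c,P); np.savez(f'{n}.npz',W=W,d=d,im=im)
    for l in ['lid_bar','latch_tip','test_fixture_lid','test_fixture_latch']:
        for r in robot.find_in(l,n)[:2]:
            u,v=np.round(r['xy']).astype(int); print(n,l,round(r['score'],2),u,v,W[v,u].round(3))
    for l in ['lid_bar','test_fixture_lid']:
        r=robot.outline_of(l,n)
        if r:
            p=W[r[0]['region']&(d>0)]; print(l,len(p),np.median(p,0).round(3), p.min(0).round(3),p.max(0).round(3))
o=robot.get_obs();print(o)
print(robot.get_calibration('wrist'))
E
```

```text
top lid_bar 0.83 266 192 [ 0.547 -0.021  0.079]
top latch_tip 0.39 269 223 [ 0.458 -0.032  0.081]
top test_fixture_lid 0.83 268 195 [ 0.538 -0.027  0.08 ]
top test_fixture_lid 0.63 148 242 [0.396 0.329 0.022]
top test_fixture_latch 0.63 267 223 [ 0.458 -0.026  0.08 ]
lid_bar 3670 [ 0.547 -0.027  0.079] [ 0.466 -0.137 -0.002] [0.633 0.088 0.104]
test_fixture_lid 3618 [ 0.548 -0.026  0.079] [ 0.469 -0.132 -0.001] [0.638 0.081 0.104]
side lid_bar 0.83 285 204 [ 0.549 -0.038  0.076]
side latch_tip 0.46 259 205 [ 0.461 -0.037  0.082]
side test_fixture_lid 0.95 285 203 [ 0.549 -0.034  0.077]
side test_fixture_lid 0.73 296 252 [ 0.572 -0.186  0.002]
side test_fixture_latch 0.41 259 205 [ 0.461 -0.037  0.082]
lid_bar 2248 [ 0.549 -0.035  0.078] [ 0.474 -0.135  0.045] [0.633 0.082 0.104]
test_fixture_lid 2273 [ 0.548 -0.035  0.078] [ 0.471 -0.135  0.018] [0.633 0.113 0.104]
{'time': 0.7, 'joint_pos': array([-1.21257498e+00,  3.50689038e-01,  1.65179439e+00, -5.47070370e-09,
        1.13907236e+00, -8.45964633e-02]), 'qvel': array([-0.00182625, -0.00026303,  0.00127099, -0.00113868,  0.0007564
[... 201 characters left out ...]
77 ]), 'tcp_rot': array([1.82580580e-05, 9.75589015e-01, 2.19604356e-01, 2.51112441e-06]), 'ft_force': array([-0.22272464,  0.28657614, -0.43873207]), 'torque': array([-0.01429894, -0.00089036, -0.01693243]), 'grasp_force': 0.0, 'opening': 1.0022459395753622}
{'fovy': 67.52425943218007, 'cx': 278.8485627285707, 'cy': 209.75925245741948, 'tool_from_camera': array([[-9.70553557e-04, -9.59397960e-01, -2.82054272e-01,
         7.25691746e-02],
       [ 9.99998883e-01, -1.25185418e-03,  8.17125991e-04,
        -7.54211855e-05],
       [-1.13703983e-03, -2.82053163e-01,  9.59398103e-01,
        -1.42290446e-01],
       [ 0.00000000e+00,  0.00000000e+00,  0.00000000e+00,
         1.00000000e+00]])}
```

View pics/top1.png

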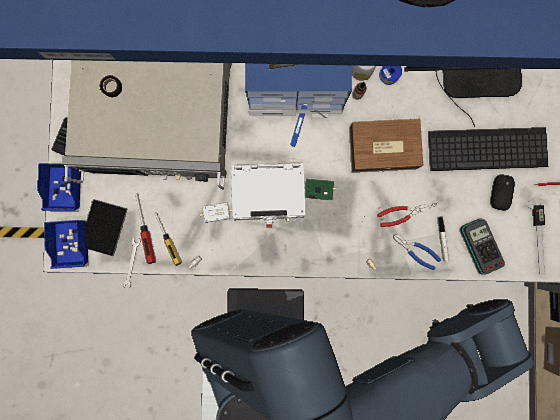

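View pics/side1.png

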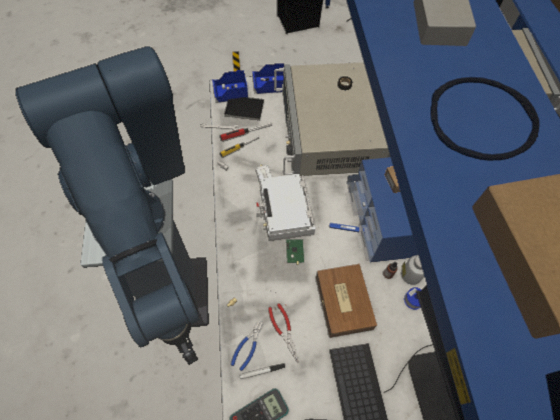

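```bash
python3 - <<'E'
from h import *
for n in ['top','side']:
    z=np.load(n+'.npz'); W,im=z['W'],z['im'].astype(int)
    box=(W[...,0]>.42)&(W[...,0]<.68)&(W[...,1]>-.17)&(W[...,1]<.12)
    m=box&(W[...,2]>.088)&(W[...,2]<.11)&(im.max(-1)<90)
    p=W[m]; print('bar',len(p),p.mean(0).round(4),p.min(0).round(3),p.max(0).round(3))
    print(cv2.minAreaRect(p[:,:2].astype(np.float32)*1000), np.median(p[:,2]))
    m=box&(W[...,2]>.070)&(W[...,2]<.088); p=W[m]
    print('lid',cv2.minAreaRect(p[:,:2].astype(np.float32)*1000),np.median(p[:,2]))
    red=box&(im[...,2]>110)&(im[...,1]<90)&(im[...,0]<90); p=W[red]
    if len(p): print('red',len(p),p.mean(0).round(3),p.min(0).round(3),p.max(0).round(3))
E
```

```text
bar 194 [ 0.5094 -0.0082  0.0971] [ 0.477 -0.08   0.088] [0.676 0.108 0.109]
((551.2188110351562, 41.24956512451172), (267.13568115234375, 87.01490783691406), 45.19545364379883) 0.09696334032545728
lid ((554.0769653320312, -6.9765472412109375), (271.7990417480469, 199.3125), 78.47462463378906) 0.07840669302709502
red 19 [ 0.447 -0.04   0.372] [ 0.428 -0.069  0.082] [ 0.455 -0.026  1.45 ]
bar 157 [0.549  0.0243 0.0978] [ 0.48  -0.082  0.088] [0.679 0.117 0.11 ]
((557.4563598632812, 37.794517517089844), (269.4241027832031, 78.95175170898438), 45.37186050415039) 0.09712370007899396
lid ((555.8630981445312, -6.8803558349609375), (278.52325439453125, 197.81973266601562), 78.2704086303711) 0.07738807123117508
red 3 [ 0.454 -0.032  0.082] [ 0.454 -0.036  0.081] [ 0.455 -0.027  0.083]
```

The top picture shows the fixture at about (268,195), with the bar at (268,213), the red latch tab at (269,225) and the module touching close by on its left. I'll move the wrist camera above it for the closer measurement.

```bash
cat >> h.py <<'E'
import json
def plan(pos,Rt,n,o=None):
    o=o or robot.get_obs(); p=np.array(o['ee_pos']); r=rot(o['tcp_rot']); rows=[]
    for k in range(n,0,-1):
        d=r.inv().apply((np.array(pos)-p)/k); w=(r.inv()*Rt).as_rotvec()/k
        t=np.round(d/.4,3); q=np.round(np.degrees(w)/60,3)
        rows.append(dict(zip(['tx','ty','tz','rx','ry','rz'],map(float,[*t,*q]))))
        p=p+r.apply(t*.4); r=r*R.from_rotvec(np.radians(q*60))
    print(json.dumps([{k:v for k,v in x.items() if v} for x in rows]))
def tool(yaw,pitch=0): # tool x along fixture y, y along fixture x; yaw of fixture, pitch = lid angle
    B=np.array([[0,1,0],[1,0,0],[0,0,-1.]]).T
    return R.from_euler('z',yaw)*R.from_euler('y',pitch)*R.from_matrix(B)
E
python3 - <<'E'
from h import *
plan([.49,-.03,.25],tool(0),12)
E
```

```text
[{"tx": 0.09, "ty": -0.065, "tz": -0.004, "rz": -0.09}, {"tx": 0.095, "ty": -0.056, "tz": -0.004, "rz": -0.09}, {"tx": 0.1, "ty": -0.047, "tz": -0.004, "rz": -0.09}, {"tx": 0.104, "ty": -0.038, "tz": -0.004, "rz": -0.09}, {"tx": 0.107, "ty": -0.028, "tz": -0.004, "rz": -0.09}, {"tx": 0.109, "ty": -0.017, "tz": -0.004, "rz": -0.09}, {"tx": 0.111, "ty": -0.007, "tz": -0.004, "rz": -0.09}, {"tx": 0.111, "ty": 0.003, "tz": -0.004, "rz": -0.089}, {"tx": 0.11, "ty": 0.014, "tz": -0.004, "rz": -0.09}, {"tx": 0.108, "ty": 0.024, "tz": -0.004, "rz": -0.089}, {"tx": 0.106, "ty": 0.034, "tz": -0.003, "rz": -0.09}, {"tx": 0.102, "ty": 0.043, "tz": -0.004, "rz": -0.089}]
```

Request:
arm_command --series '[{"tx": 0.09, "ty": -0.065, "tz": -0.004, "rz": -0.09}, {"tx": 0.095, "ty": -0.056, "tz": -0.004, "rz": -0.09}, {"tx": 0.1, "ty": -0.047, "tz": -0.004, "rz": -0.09}, {"tx": 0.104, "ty": -0.038, "tz": -0.004, "rz": -0.09}, {"tx": 0.107, "ty": -0.028, "tz": -0.004, "rz": -0.09}, {"tx": 0.109, "ty": -0.017, "tz": -0.004, "rz": -0.09}]'

```text
schema error: expected keys tx, ty, tz, rx, ry, rz, gripper
```

Request:
arm_command --series '[{"tx": 0.111, "ty": -0.007, "tz": -0.004, "rz": -0.09}, {"tx": 0.111, "ty": 0.003, "tz": -0.004, "rz": -0.089}, {"tx": 0.11, "ty": 0.014, "tz": -0.004, "rz": -0.09}, {"tx": 0.108, "ty": 0.024, "tz": -0.004, "rz": -0.089}, {"tx": 0.106, "ty": 0.034, "tz": -0.003, "rz": -0.09}, {"tx": 0.102, "ty": 0.043, "tz": -0.004, "rz": -0.089}, {"gripper": -1}, {"gripper": -1}]'

```text
schema error: expected keys tx, ty, tz, rx, ry, rz, gripper
```

```bash
python3 - <<'E'
from h import *
o=robot.get_obs();print(o['time'],o['ee_pos'].round(3),o['joint_pos'].round(3),o['qvel'].round(3))
n='wrist'; c,P=cam(n); im,d=robot.snapshot(n); cv2.imwrite('pics/w1.png',im)
W=cloud(n,d,c,P); np.savez('w1.npz',W=W,im=im)
for l in ['lid_bar','latch_tip']:
    for r in robot.find_in(l,n)[:2]:
        u,v=np.round(r['xy']).astype(int); print(l,round(r['score'],2),u,v,W[v,u].round(3))
box=(abs(W[...,0]-.53)<.13)&(abs(W[...,1]+.03)<.13)
m=box&(abs(W[...,2]-.096)<.005)&(im.max(-1)<90); k,lab,st,_=cv2.connectedComponentsWithStats(m.astype(np.uint8)); i=1+st[1:,4].argmax(); p=W[lab==i]
print('bar',len(p),cv2.minAreaRect(p[:,:2].astype(np.float32)*1000),np.median(p[:,2]))
m=box&(abs(W[...,2]-.077)<.004)&(im.min(-1)>120); k,lab,st,_=cv2.connectedComponentsWithStats(m.astype(np.uint8)); i=1+st[1:,4].argmax(); p=W[lab==i]
print('lid',len(p),cv2.minAreaRect(p[:,:2].astype(np.float32)*1000),np.median(p[:,2]))
i=im.astype(int); m=box&(i[...,2]>90)&(i[...,1]<i[...,2]*.6)&(i[...,0]<i[...,2]*.6); p=W[m]
if len(p): print('red',len(p),np.median(p,0).round(4),np.percentile(p,[2,98],axis=0).round(4))
E
```

```text
0.7 [ 0.236 -0.497  0.231] [-1.213  0.351  1.652 -0.     1.139 -0.085] [-0.002 -0.     0.001 -0.001  0.001  0.   ]Traceback (most recent call last):
  File "<stdin>", line 9, in <module>
ValueError: attempt to get argmax of an empty sequence
```

View pics/w1.png

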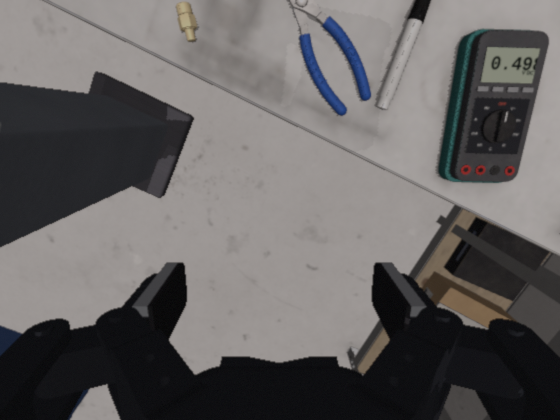

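Both moves were refused because every row needs all seven keys, so that picture only shows the start pose. I'll send them again in full.

Request:
arm_command --series '[{"tx": 0.09, "ty": -0.065, "tz": -0.004, "rx": 0, "ry": 0, "rz": -0.09, "gripper": -1}, {"tx": 0.095, "ty": -0.056, "tz": -0.004, "rx": 0, "ry": 0, "rz": -0.09, "gripper": -1}, {"tx": 0.1, "ty": -0.047, "tz": -0.004, "rx": 0, "ry": 0, "rz": -0.09, "gripper": -1}, {"tx": 0.104, "ty": -0.038, "tz": -0.004, "rx": 0, "ry": 0, "rz": -0.09, "gripper": -1}, {"tx": 0.107, "ty": -0.028, "tz": -0.004, "rx": 0, "ry": 0, "rz": -0.09, "gripper": -1}, {"tx": 0.109, "ty": -0.017, "tz": -0.004, "rx": 0, "ry": 0, "rz": -0.09, "gripper": -1}]'

```text
time: 1.45
ee_pos: [0.3633, -0.2624, 0.2412]
tcp_rot: [0.0, 0.875, 0.485, 0.0]
ft_force: [0.3, 0.3, 0.7]
opening: 1.002
grasp_force: 0.0
```

Request:
arm_command --series '[{"tx": 0.111, "ty": -0.007, "tz": -0.004, "rx": 0, "ry": 0, "rz": -0.09, "gripper": -1}, {"tx": 0.111, "ty": 0.003, "tz": -0.004, "rx": 0, "ry": 0, "rz": -0.089, "gripper": -1}, {"tx": 0.11, "ty": 0.014, "tz": -0.004, "rx": 0, "ry": 0, "rz": -0.09, "gripper": -1}, {"tx": 0.108, "ty": 0.024, "tz": -0.004, "rx": 0, "ry": 0, "rz": -0.089, "gripper": -1}, {"tx": 0.106, "ty": 0.034, "tz": -0.003, "rx": 0, "ry": 0, "rz": -0.09, "gripper": -1}, {"tx": 0.102, "ty": 0.043, "tz": -0.004, "rx": 0, "ry": 0, "rz": -0.089, "gripper": -1}, {"tx": 0, "ty": 0, "tz": 0, "rx": 0, "ry": 0, "rz": 0, "gripper": -1}, {"tx": 0, "ty": 0, "tz": 0, "rx": 0, "ry": 0, "rz": 0, "gripper": -1}]'

```text
time: 2.25
ee_pos: [0.4899, -0.0293, 0.2499]
tcp_rot: [-0.0, 0.707, 0.708, -0.0]
ft_force: [0.3, -0.3, -0.8]
opening: 0.999
grasp_force: 0.0
```

```bash
sed -i 's/{k:v for k,v in x.items() if v} for x/{**x,"gripper":g} for x/; s/def plan(pos,Rt,n,o=None)/def plan(pos,Rt,n,g=-1,o=None)/' h.py
cat > meas.py <<'E'
from h import *; import sys
f=sys.argv[1]
o=robot.get_obs();print(o['time'],o['ee_pos'].round(4),o['joint_pos'].round(3),o['qvel'].round(3))
n='wrist'; c,P=cam(n); im,d=robot.snapshot(n); cv2.imwrite(f'pics/{f}.png',im)
W=cloud(n,d,c,P); np.savez(f+'.npz',W=W,im=im)
for l in ['lid_bar','latch_tip']:
    for r in robot.find_in(l,n)[:2]:
        u,v=np.round(r['xy']).astype(int); print(l,round(r['score'],2),u,v,W[v,u].round(3))
box=(abs(W[...,0]-.53)<.13)&(abs(W[...,1]+.03)<.13)
def big(m,t):
    k,lab,st,_=cv2.connectedComponentsWithStats(m.astype(np.uint8))
    if k<2: return print(t,'none')
    p=W[lab==1+st[1:,4].argmax()]; print(t,len(p),cv2.minAreaRect(p[:,:2].astype(np.float32)*1000),np.median(p[:,2]))
big(box&(abs(W[...,2]-.096)<.005)&(im.max(-1)<90),'bar')
big(box&(abs(W[...,2]-.077)<.004)&(im.min(-1)>120),'lid')
i=im.astype(int); p=W[box&(W[...,2]>.03)&(i[...,2]>90)&(i[...,1]<i[...,2]*.6)&(i[...,0]<i[...,2]*.6)]
if len(p): print('red',len(p),np.median(p,0).round(4),np.percentile(p,[2,98],axis=0).round(4))
E
python3 meas.py w2
```

```text
2.25 [ 0.4899 -0.0293  0.2499] [-0.155  0.222  1.777 -0.     1.142 -0.156] [-0.04  -0.009  0.014 -0.001 -0.001 -0.   ]
lid_bar 0.75 334 173 [ 0.546 -0.012  0.077]
latch_tip 0.64 250 189 [ 0.461 -0.028  0.078]
bar 1477 ((488.98199462890625, -31.06652069091797), (14.176877975463867, 102.96382904052734), 3.1798410415649414) 0.09548454772659853
lid 22427 ((555.8885498046875, -27.53363037109375), (152.3450469970703, 209.68714904785156), 3.2222883701324463) 0.07644939521139099
```

View pics/w2.png

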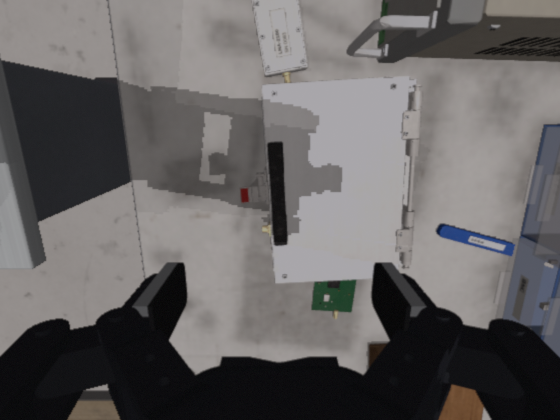

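The wrist view shows the bar from (276,143) to (280,243), the red latch tab at (245,195), and a brass plug on the front at (267,230). The bar measures 14×103 mm with its top at z=0.0955, which matches the given sizes. Its centre is (0.489, -0.031) and its yaw is 3.2°. I'll grip its solid left end, 36 mm from the middle, which is clear of the latch and the plug.

```bash
python3 - <<'E'
from h import *
plan([.487,.005,.083],tool(np.radians(3.2)),6)
E
```

```text
[{"tx": 0.015, "ty": -0.001, "tz": 0.07, "rx": -0.0, "ry": 0.0, "rz": -0.009, "gripper": -1}, {"tx": 0.015, "ty": -0.001, "tz": 0.07, "rx": -0.0, "ry": 0.0, "rz": -0.009, "gripper": -1}, {"tx": 0.015, "ty": -0.001, "tz": 0.069, "rx": -0.0, "ry": 0.0, "rz": -0.009, "gripper": -1}, {"tx": 0.015, "ty": -0.001, "tz": 0.07, "rx": -0.0, "ry": 0.0, "rz": -0.009, "gripper": -1}, {"tx": 0.015, "ty": -0.0, "tz": 0.069, "rx": -0.0, "ry": 0.0, "rz": -0.01, "gripper": -1}, {"tx": 0.015, "ty": -0.0, "tz": 0.07, "rx": -0.0, "ry": 0.0, "rz": -0.009, "gripper": -1}]
```

Request:
arm_command --series '[{"tx": 0.015, "ty": -0.001, "tz": 0.07, "rx": 0, "ry": 0, "rz": -0.009, "gripper": -1}, {"tx": 0.015, "ty": -0.001, "tz": 0.07, "rx": 0, "ry": 0, "rz": -0.009, "gripper": -1}, {"tx": 0.015, "ty": -0.001, "tz": 0.07, "rx": 0, "ry": 0, "rz": -0.009, "gripper": -1}, {"tx": 0.015, "ty": -0.001, "tz": 0.07, "rx": 0, "ry": 0, "rz": -0.009, "gripper": -1}, {"tx": 0.015, "ty": 0, "tz": 0.069, "rx": 0, "ry": 0, "rz": -0.01, "gripper": -1}, {"tx": 0.015, "ty": 0, "tz": 0.069, "rx": 0, "ry": 0, "rz": -0.009, "gripper": -1}, {"tx": 0, "ty": 0, "tz": 0, "rx": 0, "ry": 0, "rz": 0, "gripper": -1}]'

```text
time: 3.1
ee_pos: [0.4854, 0.0056, 0.0805]
tcp_rot: [-0.002, 0.687, 0.727, -0.002]
ft_force: [-0.3, 0.8, 0.1]
opening: 0.998
grasp_force: 0.0
```

Request:
arm_command --series '[{"tx": 0, "ty": 0, "tz": 0, "rx": 0, "ry": 0, "rz": 0, "gripper": 1}, {"tx": 0, "ty": 0, "tz": 0, "rx": 0, "ry": 0, "rz": 0, "gripper": 1}, {"tx": 0, "ty": 0, "tz": 0, "rx": 0, "ry": 0, "rz": 0, "gripper": 1}, {"tx": 0, "ty": 0, "tz": 0, "rx": 0, "ry": 0, "rz": 0, "gripper": 1}, {"tx": 0, "ty": 0, "tz": 0, "rx": 0, "ry": 0, "rz": 0, "gripper": 1}, {"tx": 0, "ty": 0, "tz": 0, "rx": 0, "ry": 0, "rz": 0, "gripper": 1}, {"tx": 0, "ty": 0, "tz": 0, "rx": 0, "ry": 0, "rz": 0, "gripper": 1}, {"tx": 0, "ty": 0, "tz": 0, "rx": 0, "ry": 0, "rz": 0, "gripper": 1}]' --newtons 30

```text
time: 3.9
ee_pos: [0.4865, 0.0058, 0.0835]
tcp_rot: [-0.001, 0.686, 0.727, -0.001]
ft_force: [-7.8, -2.2, 12.5]
opening: 0.178
grasp_force: 30.7
```

The grip is on the bar at 15 mm opening. Now the gentle tug, in 1 mm steps.

Request:
arm_command --series '[{"tx": 0, "ty": 0, "tz": -0.0025, "rx": 0, "ry": 0, "rz": 0, "gripper": 1}, {"tx": 0, "ty": 0, "tz": -0.0025, "rx": 0, "ry": 0, "rz": 0, "gripper": 1}, {"tx": 0, "ty": 0, "tz": 0, "rx": 0, "ry": 0, "rz": 0, "gripper": 1}]'

```text
time: 4.2
ee_pos: [0.4866, 0.0059, 0.0847]
tcp_rot: [-0.001, 0.686, 0.727, -0.001]
ft_force: [-5.0, -2.9, -2.3]
opening: 0.174
grasp_force: 29.4
```

Request:
arm_command --series '[{"tx": 0, "ty": 0, "tz": -0.0025, "rx": 0, "ry": 0, "rz": 0, "gripper": 1}, {"tx": 0, "ty": 0, "tz": 0, "rx": 0, "ry": 0, "rz": 0, "gripper": 1}]'

```text
time: 4.4
ee_pos: [0.4867, 0.0059, 0.0856]
tcp_rot: [-0.001, 0.686, 0.727, -0.001]
ft_force: [-4.1, -3.8, -2.8]
opening: 0.18
grasp_force: 29.4
```

Request:
arm_command --series '[{"tx": 0, "ty": 0, "tz": -0.0025, "rx": 0, "ry": 0, "rz": 0, "gripper": 1}, {"tx": 0, "ty": 0, "tz": 0, "rx": 0, "ry": 0, "rz": 0, "gripper": 1}]'

```text
time: 4.6
ee_pos: [0.4868, 0.0059, 0.0867]
tcp_rot: [-0.001, 0.686, 0.727, -0.001]
ft_force: [-4.5, -4.0, -3.2]
opening: 0.172
grasp_force: 29.5
```

Request:
arm_command --series '[{"tx": 0, "ty": 0, "tz": -0.0025, "rx": 0, "ry": 0, "rz": 0, "gripper": 1}, {"tx": 0, "ty": 0, "tz": 0, "rx": 0, "ry": 0, "rz": 0, "gripper": 1}]'

```text
time: 4.8
ee_pos: [0.4869, 0.0059, 0.0877]
tcp_rot: [-0.0, 0.686, 0.727, -0.0]
ft_force: [-3.5, -3.8, -2.1]
opening: 0.171
grasp_force: 29.5
```

Request:
arm_command --series '[{"tx": 0, "ty": 0, "tz": -0.0025, "rx": 0, "ry": 0, "rz": 0, "gripper": 1}, {"tx": 0, "ty": 0, "tz": 0, "rx": 0, "ry": 0, "rz": 0, "gripper": 1}]'

```text
time: 5.0
ee_pos: [0.4871, 0.0059, 0.0888]
tcp_rot: [-0.0, 0.686, 0.727, -0.0]
ft_force: [-3.4, -3.5, -3.9]
opening: 0.173
grasp_force: 29.8
```

Request:
arm_command --series '[{"tx": 0, "ty": 0, "tz": -0.005, "rx": 0, "ry": 0, "rz": 0, "gripper": 1}, {"tx": 0, "ty": 0, "tz": -0.005, "rx": 0, "ry": 0, "rz": 0, "gripper": 1}, {"tx": 0, "ty": 0, "tz": 0, "rx": 0, "ry": 0, "rz": 0, "gripper": 1}]'

```text
time: 5.3
ee_pos: [0.4878, 0.0059, 0.0933]
tcp_rot: [0.0, 0.687, 0.727, 0.0]
ft_force: [0.2, -3.8, -4.7]
opening: 0.177
grasp_force: 32.4
```

```bash
python3 meas.py w3; python3 - <<'E'
from h import *
im,d=robot.snapshot('side'); c,P=cam('side'); W=cloud('side',d,c,P)
cv2.imwrite('pics/s3.png',cv2.resize(im[150:270,200:360],None,fx=5,fy=5))
E
```

```text
5.3 [0.4878 0.0059 0.0933] [-0.083  0.441  1.925 -0.     0.774 -0.141] [-0.     0.004  0.003  0.    -0.007 -0.   ]
lid_bar 0.76 399 215 [0.484 0.078 0.236]
bar 372 ((480.9803771972656, 9.393095970153809), (32.007503509521484, 18.419279098510742), 63.62330627441406) 0.09762012032409344
lid 22917 ((588.7178955078125, 12.4990234375), (82.2909164428711, 134.21484375), 1.9784342050552368) 0.07894491590872432
```

View pics/w3.png

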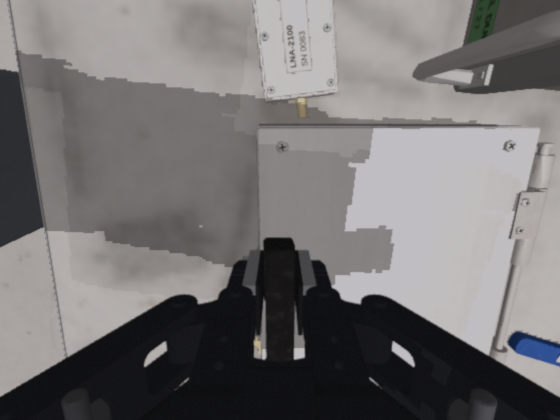

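The grip holds the bar end and the lid seems to have risen. I'll check the lid's slope and the hinge position.

```bash
python3 - <<'E'
from h import *
W=np.load('w3.npz')['W']; p=W[150:260,380:490].reshape(-1,3); p=p[abs(p[:,2]-.077)<.02]
A=np.c_[p[:,:2],np.ones(len(p))]; s=np.linalg.lstsq(A,p[:,2],rcond=None)[0]; print('lid plane',s.round(4),len(p))
W0=np.load('w2.npz')['W']; q=W0[110:240,320:390].reshape(-1,3);A=np.c_[q[:,:2],np.ones(len(q))]; print('before',np.linalg.lstsq(A,q[:,2],rcond=None)[0].round(4))
for r in (140,180,225):
    print(r,[tuple(W0[r,c].round(3)) for c in range(398,422,3)])
for r in (240,280):
    print(r,[tuple(W[r,c].round(3)) for c in range(500,532,4)])
E
```

```text
lid plane [-0.0642 -0.0035  0.1168] 12040
before [-0.2301  0.0352  0.2088]
140 [(np.float64(0.608), np.float64(0.021), np.float64(0.077)), (np.float64(0.611), np.float64(0.021), np.float64(0.075)), (np.float64(0.614), np.float64(0.021), np.float64(0.077)), (np.float64(0.621), np.float64(0.02), np.float64(0.066)), (np.float64(0.621), np.float64(0.021), np.float64(0.073)), (np.float64(0.623), np.float64(0.021), np.float64(0.074)), (np.float64(0.626), np.float64(0.021), np.float64(0.075)), (np.float64(0.663), np.float64(0.016), np.float64(-0.002))]
180 [(np.float64(0.612), np.float64(-0.019), np.float64(0.077)), (np.float64(0.616), np.float64(-0.019), np.float64(0.075)), (np.float64(0.63), np.float64(-0.024), np.float64(0.048)), (np.float64(0.633), np.float64(-0.024), np.float64(0.048)), (np.float64(0.626), np.float64(-0.019), np.float64(0.073)), (np.float64(0.629), np.float64(-0.019), np.float64(0.073)), (np.float64(0.664), np.float64(-0.034), np.float64(-0.0)), (np.float64(0.669), np.float64(-0.034), np.float64(-0.001))]
225 [(np.float64(0.617), np.float64(-0.067), np.float64(0.077)),
[... 682 characters left out ...]
np.float64(0.02), np.float64(0.073)), (np.float64(0.621), np.float64(0.02), np.float64(0.074)), (np.float64(0.622), np.float64(0.021), np.float64(0.075)), (np.float64(0.624), np.float64(0.021), np.float64(0.075))]
280 [(np.float64(0.613), np.float64(-0.003), np.float64(0.078)), (np.float64(0.616), np.float64(-0.002), np.float64(0.078)), (np.float64(0.625), np.float64(-0.006), np.float64(0.07)), (np.float64(0.626), np.float64(-0.005), np.float64(0.071)), (np.float64(0.627), np.float64(-0.005), np.float64(0.072)), (np.float64(0.695), np.float64(-0.042), np.float64(-0.001)), (np.float64(0.698), np.float64(-0.042), np.float64(-0.001)), (np.float64(0.701), np.float64(-0.041), np.float64(-0.001))]
```

View pics/s3.png

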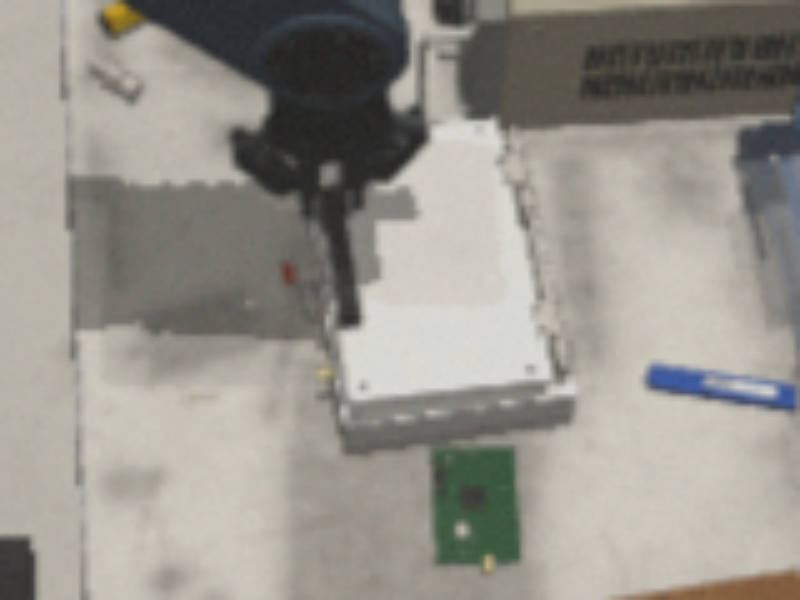

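The lid now slopes 0.064 rad at only 3–4 N, having passed the 2 mm stop, so the latch had not caught and I can leave it alone. Next I'll plan the arc to 40° and check the clearance behind.

```bash
cat > arc.py <<'E'
from h import *; import sys
yaw=np.radians(3.2); H=np.array([.6235,.006,.070]); o=robot.get_obs(); Z=R.from_euler('z',yaw)
th0=float(sys.argv[1]); th1=float(sys.argv[2]); n=int(sys.argv[3])
rel=Z.inv().apply(o['ee_pos']-H); p=o['ee_pos']; r=rot(o['tcp_rot'])
for k in range(1,n+1):
    th=th0+(th1-th0)*k/n; pos=H+Z.apply(R.from_euler('y',th-th0).apply(rel))
    w=(r.inv()*tool(yaw,th)).as_rotvec()/(n-k+1); t=np.round(r.inv().apply(pos-p)/.4,3); q=np.round(np.degrees(w)/60,3)
    print(json.dumps(dict(zip(['tx','ty','tz','rx','ry','rz','gripper'],map(float,[*t,*q,1])))))
    p=p+r.apply(t*.4); r=r*R.from_rotvec(np.radians(q*60))
print(p.round(3))
E
python3 arc.py .065 .70 16
python3 - <<'E'
import numpy as np
for n in ('top','side'):
    W=np.load(n+'.npz')['W'].reshape(-1,3)
    for a in np.arange(.6,1.0,.05):
        m=(W[:,0]>a)&(W[:,0]<a+.05)&(abs(W[:,1])<.2); 
        if m.sum(): print(n,a.round(2),W[m,2].max().round(2),end='; ')
E
```

```text
{"tx": -0.0, "ty": 0.003, "tz": -0.013, "rx": 0.006, "ry": 0.0, "rz": 0.0, "gripper": 1.0}
{"tx": -0.0, "ty": 0.003, "tz": -0.014, "rx": 0.009, "ry": 0.0, "rz": 0.0, "gripper": 1.0}
{"tx": -0.0, "ty": 0.003, "tz": -0.013, "rx": 0.012, "ry": 0.0, "rz": 0.0, "gripper": 1.0}
{"tx": -0.0, "ty": 0.004, "tz": -0.013, "rx": 0.014, "ry": 0.0, "rz": 0.0, "gripper": 1.0}
{"tx": -0.0, "ty": 0.004, "tz": -0.013, "rx": 0.018, "ry": 0.0, "rz": 0.0, "gripper": 1.0}
{"tx": -0.0, "ty": 0.004, "tz": -0.013, "rx": 0.021, "ry": 0.0, "rz": 0.0, "gripper": 1.0}
{"tx": -0.0, "ty": 0.005, "tz": -0.013, "rx": 0.025, "ry": 0.0, "rz": 0.0, "gripper": 1.0}
{"tx": -0.0, "ty": 0.005, "tz": -0.013, "rx": 0.029, "ry": 0.0, "rz": 0.0, "gripper": 1.0}
{"tx": -0.0, "ty": 0.004, "tz": -0.012, "rx": 0.034, "ry": 0.0, "rz": 0.0, "gripper": 1.0}
{"tx": -0.0, "ty": 0.005, "tz": -0.013, "rx": 0.039, "ry": 0.0, "rz": 0.0, "gripper": 1.0}
{"tx": -0.0, "ty": 0.005, "tz": -0.013, "rx": 0.045, "ry": 0.0, "rz": 0.0, "gripper": 1.0}
{"tx": -0.0, "ty": 0.005, "tz": -0.013, "rx": 0.053, "ry": 0.0, "rz": 0.0, "gripper": 1.0}
{"tx": -0.0, "ty": 0.005, "tz": -0.012, "rx": 0.063, "ry": 0.0, "rz": 0.0, "gripper": 1.0}
{"tx": -0.0, "ty": 0.004, "tz": -0.013, "rx": 0.075, "ry": 0.0, "rz": 0.0, "gripper": 1.0}
{"tx": -0.0, "ty": 0.004, "tz": -0.013, "rx": 0.094, "ry": 0.0, "rz": 0.001, "gripper": 1.0}
{"tx": -0.0, "ty": 0.003, "tz": -0.014, "rx": 0.132, "ry": 0.001, "rz": 0.0, "gripper": 1.0}
[0.528 0.008 0.169]
top 0.6 0.18; top 0.65 0.75; top 0.7 0.74; top 0.75 0.74; top 0.8 0.2; top 0.85 0.24; top 0.9 0.12; top 0.95 0.0; side 0.6 0.17; side 0.65 0.75; side 0.7 0.74; side 0.75 0.74; side 0.8 0.79; side 0.85 0.79; side 0.9 0.79; side 0.95 0.74;
```

```bash
sed -i 's|/(n-k+1)||' arc.py; python3 arc.py .065 .70 16
python3 - <<'E'
import numpy as np
for n in ('top','side'):
    W=np.load(n+'.npz')['W'].reshape(-1,3)
    m=(W[:,0]>.5)&(W[:,0]<.8)&(W[:,2]>.105)&(W[:,2]<.6)
    for b in np.arange(-.2,.3,.05):
        k=m&(W[:,1]>b)&(W[:,1]<b+.05)
        if k.sum()>3: print(n,b.round(2),k.sum(),'xmin',W[k,0].min().round(3),'zmax',W[k,2].max().round(2))
E
```

```text
{"tx": -0.0, "ty": 0.003, "tz": -0.013, "rx": 0.101, "ry": 0.0, "rz": 0.001, "gripper": 1.0}
{"tx": -0.0, "ty": 0.001, "tz": -0.014, "rx": 0.038, "ry": 0.0, "rz": 0.0, "gripper": 1.0}
{"tx": -0.0, "ty": 0.002, "tz": -0.013, "rx": 0.038, "ry": 0.0, "rz": 0.0, "gripper": 1.0}
{"tx": -0.0, "ty": 0.002, "tz": -0.014, "rx": 0.037, "ry": 0.0, "rz": 0.0, "gripper": 1.0}
{"tx": -0.0, "ty": 0.001, "tz": -0.013, "rx": 0.038, "ry": 0.0, "rz": 0.0, "gripper": 1.0}
{"tx": -0.0, "ty": 0.002, "tz": -0.014, "rx": 0.038, "ry": 0.0, "rz": 0.0, "gripper": 1.0}
{"tx": -0.0, "ty": 0.002, "tz": -0.014, "rx": 0.038, "ry": 0.0, "rz": 0.0, "gripper": 1.0}
{"tx": -0.0, "ty": 0.001, "tz": -0.013, "rx": 0.038, "ry": 0.0, "rz": 0.0, "gripper": 1.0}
{"tx": -0.0, "ty": 0.002, "tz": -0.014, "rx": 0.038, "ry": 0.0, "rz": 0.0, "gripper": 1.0}
{"tx": -0.0, "ty": 0.002, "tz": -0.013, "rx": 0.038, "ry": 0.0, "rz": 0.0, "gripper": 1.0}
{"tx": -0.0, "ty": 0.001, "tz": -0.014, "rx": 0.038, "ry": 0.0, "rz": 0.0, "gripper": 1.0}
{"tx": -0.0, "ty": 0.002, "tz": -0.013, "rx": 0.038, "ry": 0.0, "rz": 0.0, "gripper": 1.0}
{"tx":
[... 322 characters left out ...]
y": 0.0, "rz": 0.0, "gripper": 1.0}
[0.528 0.008 0.169]
top -0.2 35 xmin 0.793 zmax 0.15
top -0.15 12 xmin 0.772 zmax 0.13
top -0.1 46 xmin 0.77 zmax 0.15
top -0.05 92 xmin 0.768 zmax 0.15
top -0.0 25 xmin 0.769 zmax 0.13
top 0.1 1620 xmin 0.554 zmax 0.18
top 0.15 1506 xmin 0.57 zmax 0.18
top 0.2 1444 xmin 0.59 zmax 0.18
top 0.25 1432 xmin 0.591 zmax 0.18
side -0.2 22 xmin 0.795 zmax 0.15
side -0.15 16 xmin 0.773 zmax 0.12
side -0.1 37 xmin 0.771 zmax 0.15
side -0.05 50 xmin 0.769 zmax 0.15
side -0.0 28 xmin 0.77 zmax 0.12
side 0.05 19 xmin 0.596 zmax 0.17
side 0.1 1302 xmin 0.557 zmax 0.17
side 0.15 732 xmin 0.571 zmax 0.17
side 0.2 668 xmin 0.59 zmax 0.17
side 0.25 626 xmin 0.592 zmax 0.18
```

Request:
arm_command --series '[{"tx": 0, "ty": 0.003, "tz": -0.013, "rx": 0.06, "ry": 0, "rz": 0, "gripper": 1}, {"tx": 0, "ty": 0.002, "tz": -0.014, "rx": 0.06, "ry": 0, "rz": 0, "gripper": 1}, {"tx": 0, "ty": 0.002, "tz": -0.013, "rx": 0.055, "ry": 0, "rz": 0, "gripper": 1}, {"tx": 0, "ty": 0.002, "tz": -0.014, "rx": 0.038, "ry": 0, "rz": 0, "gripper": 1}]' --newtons 45

```text
time: 5.9
ee_pos: [0.4931, 0.0062, 0.1146]
tcp_rot: [-0.077, 0.682, 0.723, -0.082]
ft_force: [-4.7, -4.3, 1.6]
opening: 0.165
grasp_force: 45.4
```

Request:
arm_command --series '[{"tx": 0, "ty": 0.001, "tz": -0.013, "rx": 0.038, "ry": 0, "rz": 0, "gripper": 1}, {"tx": 0, "ty": 0.002, "tz": -0.014, "rx": 0.038, "ry": 0, "rz": 0, "gripper": 1}, {"tx": 0, "ty": 0.002, "tz": -0.014, "rx": 0.038, "ry": 0, "rz": 0, "gripper": 1}, {"tx": 0, "ty": 0.001, "tz": -0.013, "rx": 0.038, "ry": 0, "rz": 0, "gripper": 1}]'

```text
time: 6.3
ee_pos: [0.5016, 0.0067, 0.1348]
tcp_rot: [-0.131, 0.674, 0.714, -0.139]
ft_force: [-2.4, -2.5, 1.9]
opening: 0.166
grasp_force: 45.4
```

Forces stay small, so I'll do the second half.

Request:
arm_command --series '[{"tx": 0, "ty": 0.002, "tz": -0.014, "rx": 0.038, "ry": 0, "rz": 0, "gripper": 1}, {"tx": 0, "ty": 0.002, "tz": -0.013, "rx": 0.038, "ry": 0, "rz": 0, "gripper": 1}, {"tx": 0, "ty": 0.001, "tz": -0.014, "rx": 0.038, "ry": 0, "rz": 0, "gripper": 1}, {"tx": 0, "ty": 0.002, "tz": -0.013, "rx": 0.038, "ry": 0, "rz": 0, "gripper": 1}]'

```text
time: 6.7
ee_pos: [0.5132, 0.0074, 0.1533]
tcp_rot: [-0.184, 0.661, 0.701, -0.195]
ft_force: [-6.2, -3.9, 4.0]
opening: 0.17
grasp_force: 45.4
```

Request:
arm_command --series '[{"tx": 0, "ty": 0.002, "tz": -0.014, "rx": 0.038, "ry": 0, "rz": 0, "gripper": 1}, {"tx": 0, "ty": 0.001, "tz": -0.013, "rx": 0.037, "ry": 0, "rz": 0, "gripper": 1}, {"tx": 0, "ty": 0.002, "tz": -0.014, "rx": 0.038, "ry": 0, "rz": 0, "gripper": 1}, {"tx": 0, "ty": 0.002, "tz": -0.013, "rx": 0.038, "ry": 0, "rz": 0, "gripper": 1}, {"tx": 0, "ty": 0, "tz": 0, "rx": 0, "ry": 0, "rz": 0, "gripper": 1}, {"tx": 0, "ty": 0, "tz": 0, "rx": 0, "ry": 0, "rz": 0, "gripper": 1}]'

```text
time: 7.3
ee_pos: [0.5275, 0.0082, 0.1697]
tcp_rot: [-0.235, 0.645, 0.683, -0.25]
ft_force: [-5.9, -3.7, 7.6]
opening: 0.165
grasp_force: 45.7
```

```bash
python3 - <<'E'
from h import *
im,d=robot.snapshot('side'); cv2.imwrite('pics/s4.png',cv2.resize(im[130:290,180:390],None,fx=3.5,fy=3.5))
c,P=cam('wrist'); im,d=robot.snapshot('wrist'); W=cloud('wrist',d,c,P)
p=W[140:280,300:480].reshape(-1,3); p=p[(p[:,2]>.07)&(p[:,0]<.62)]
c0=np.median(p,0)
for _ in range(3):
    u,s,v=np.linalg.svd(p-p.mean(0),full_matrices=False); n=v[2]; p=p[abs((p-p.mean(0))@n)<.004]
print(len(p),n.round(3),'angle deg',np.degrees(np.arccos(abs(n[2]))).round(1))
o=robot.get_obs();print(o['time'],np.degrees(np.arccos(-rot(o['tcp_rot']).as_matrix()[2,2])),o['joint_pos'].round(2))
E
```

```text
21830 [-0.64  -0.034 -0.767] angle deg 39.9
7.4 40.09243974093281 [-0.04  0.75  1.32 -0.06  1.77 -0.09]
```

View pics/s4.png

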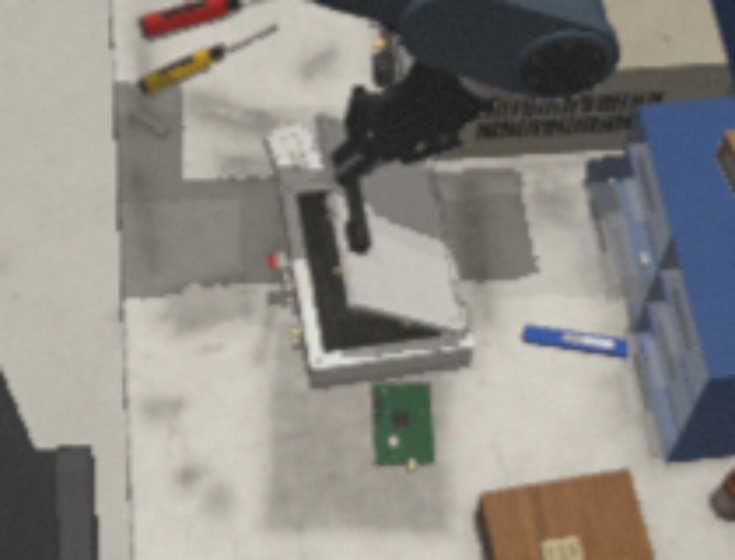

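The picture shows the lid raised with the gripper on the bar at (355,225), the interior open, and the latch and surrounding parts undisturbed. The lid angle measures 39.9°, so I'm handing in.

```bash
python3 -c "
from rig import robot
print(robot.close_job())"
```

```text
the job is handed in; nothing more can be done
None
```

The fixture's lid is open and held at about 40° (measured 39.9°) by the gripper on its black bar; the first gentle tug showed the latch had not caught, so I left it alone, and the job is handed in.

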